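Change over two lidded condiment boxes

ROBOT

A 6-joint arm with a two-finger parallel gripper is mounted at the origin on a cart in front of the work surface, level with it; the furniture and walls round the work are solid. World frame = base frame: x ahead of the robot, y to its left, z up, the work surface at z = 0. Lengths are in m, angles in degrees, forces in N, time in s.
With the tool pointing down it reaches from about 0.25 to 0.725 m from the base axis. Payload 9.7 kg.
Tool frame: the origin (TCP) lies midway between the tips of the shut fingers; the grasp point (between the pads) lies 19 mm behind it (bot.hold_point_z is the distance from the TCP to the grasp point, in m); z points along the fingers, y is the line along which they close (so a half turn about z gives the same grasp; the last joint's range is limited). The gripper opens to 85 mm and grips with 20 to 120 N. Pads are 22 mm wide; open, the fingers measure 114 mm over their backs; the gripper's body (76 mm by 85 mm) begins 54 mm behind the grasp point. The pads swing forward as they close: fully open they stand 13 mm farther back than shut.
Start: joints at [0, 4.979, 10.078, 95.1, 0, 90], TCP at [0.55, -0, 0.211] pointing down, gripper open.
Joint ranges: [-179.16, 179.16], [-48.56, 103.87], [-65.8, 70.77], [-126.05, 130.52], [-82.76, 87.17], [-180, 180]. Speed limits (degrees/s): [127.2, 127.2, 147.25, 180, 180, 180].

INTERFACE

Orientations are given as [roll, pitch, yaw] about the fixed x, y, z axes, in that order (R = Rz(yaw) Ry(pitch) Rx(roll)).
In Python, from workcell import bot gives the robot as it stands.
- The arm moves only by the tool play_rows, never from a script. Its argument "steps" is a list that holds one entry, the list of rows, each a list of 4 numbers: the shift along the tool's x, y, z in m, then the turn about the tool's z in rad. In form: [[[tx, ty, tz, yaw], ...]]. A call has exactly 5 rows; each row shifts and turns the commanded pose from where the row before left it, along the tool's axes as they then stand; what a row does not reach is not made up. A row lasts 1/12 s, in which the tool goes at most 41.7 mm and 7.16 degrees, less where a joint would pass 70% of its speed; a pose out of reach is approached as far as the arm can. A call is refused whole if a number of a shift passes 0.0417 or a number of a turn 0.125, either way. A call with a gripper value outside its range is refused whole. "gripper" is the finger opening in m, from 0 to 0.0854, set as the call begins (left out, the last holds). The fingers move at their own pace and stop on an object; "squeeze" is the grip in N (left out, the last holds). Time passes only in rows, so rows that do not move let the fingers close, or fill a call up. It gives the time, the measured TCP pose, the force, the opening and the grip force at its end, in the units of the state.
- bot.get_obs(): the state, without advancing time (a new reading comes with each control period).
- bot.camera(name): name is "scene" or "side" or "wrist"; returns a dict with "img" (400x640x3 uint8, blue, green, red), "vfov" (degrees; the focal length in pixels is half the picture's height over the tangent of half this angle, whatever the lens; pixels are square), "cx", "cy" (the principal point, pixels), "xyz" and "attitude" of the camera in the world. Camera axes: x right, y down, z forward; pixel columns grow to the right and rows downward; lengths in m; the calibration is good to about 2 mm. The wrist camera is an equidistant fisheye: a pixel r from the principal point sees the ray r / f radians off the axis. A picture is of the moment at which its call begins. There is no depth.
- bot.job_done(): hands the job in; it is judged then, once.
The state is a dict: "time": time; "q": joint angles; "qd": joint speeds; "joint_efforts": joint torques, N m; "ee_pos": TCP position; "tcp_rot": TCP orientation; "wrist_force": force on the tool from outside, world axes, zero at the start; "torque": the same for the moment, N m; "opening": finger opening in m; "grasp_force": force on a finger pad.
Only numpy, scipy, OpenCV 4.12 (cv2) and the standard library are available. Lean on these libraries where they do the work, as an engineer would, in place of code of your own. Each camera call takes 0.05 s, during which the arm holds its last target. There are 200 camera calls.

TASK

Change over the two steel condiment boxes: first shut the lid of the narrow box, which stands open, then flip the lid of the wide box right over, past upright, so that it leans back and stays open by itself. Just push the lids gently with the fingers: grip nothing, lift nothing, leave both boxes standing where they are, and leave the other things alone.

Things in the scene. Friction and masses are not known exactly. Their poses are not given: they have to be found in the camera images.
- wide_box: the wide one of two plain steel condiment boxes, 110 deep x 160 wide x 75 high, with a hinged lid 166 wide; starts shut. Origin at the centre of its underside on the bench; x points from its front (lip) to its back (hinge), y along its front, z up. It weighs about 1.8 kg, stands loose on rubber feet and its lip faces the robot's right hand side, so that its x points to the robot's left, turned up to about 20 degrees either way. May stand left or right of the other box
- wide_lid (a joint): lid of the wide box, radians. 0 = shut (level), grows as the lid swings up and back about its rear edge, 1.57 = upright, 1.9 = wide open, leaning back on its stop. The lid is a steel plate of 0.16 kg, 4 mm thick, that swings freely with light damping: gravity shuts it softly from below about 1.55 and keeps it open from above about 1.6
- wide_lip (a point): wide box: middle of the front edge of the lid's lip (rounded bar 8 mm thick). The lip is 140 mm from the hinge axis and, when shut, projects 27 mm in front of the box, its underside 76 mm above the bench with free room beneath
- wide_hinge (a point): wide box: middle of the hinge axis, at the box's back rim: 58 mm behind the box's centre, 77 mm above the bench; the axis runs along the box's y. In the lid's shut position the plate spans 1 to 5 mm above the axis
- narrow_box: the narrow steel condiment box, 110 deep x 95 wide x 75 high, with a hinged lid 101 wide; starts open. Origin at the centre of its underside on the bench; x points from its front (lip) to its back (hinge), y along its front, z up. It weighs about 1.8 kg, stands loose on rubber feet and its lip faces the robot's right hand side, so that its x points to the robot's left, turned up to about 20 degrees either way. May stand left or right of the other box
- narrow_lid (a joint): lid of the narrow box, radians. 0 = shut (level), grows as the lid swings up and back about its rear edge, 1.57 = upright, 1.9 = wide open, leaning back on its stop. The lid is a steel plate of 0.16 kg, 4 mm thick, that swings freely with light damping: gravity shuts it softly from below about 1.55 and keeps it open from above about 1.6
- narrow_lip (a point): narrow box: middle of the front edge of the lid's lip (rounded bar 8 mm thick). The lip is 140 mm from the hinge axis and, when shut, projects 27 mm in front of the box, its underside 76 mm above the bench with free room beneath
- narrow_hinge (a point): narrow box: middle of the hinge axis, at the box's back rim: 58 mm behind the box's centre, 77 mm above the bench; the axis runs along the box's y. In the lid's shut position the plate spans 1 to 5 mm above the axis
- pepper_mill: wooden pepper mill, 58 mm across, 160 high, standing behind the boxes. A bystander; origin at its underside
- timer: white round kitchen timer, 68 mm across, 50 high, standing at the front left. A bystander; origin at its underside
- fork: steel fork, 193 x 26 x 15, lying on the bench between the boxes. A bystander; origin at its underside
- spice_a: spice jar with a red cap, 45 mm across, 106 high, behind the boxes at the right. A bystander; origin at its underside
- spice_b: the other spice jar, alike, behind the boxes at the right. A bystander; origin at its underside
- peeler: black-handled peeler, 170 x 25 x 18, lying behind the boxes at the right. A bystander; origin at its underside
- spoon: steel spoon, 188 x 38 x 15, lying at the far left. A bystander; origin at its underside

How it is judged (in metres and radians):
On the way, in this order (a step that is already met when the one before it is completed fails the run):
1. the narrow box is shut while the wide box is still shut (value of joint narrow_lid below 0.06 rad and value of joint wide_lid below 0.15 rad), for 0.2 s.
2. the wide box's lid is flipped past upright and leans open (value of joint wide_lid above 1.8 rad), for 0.2 s.
At the end, for the whole second after the job is handed in: The wide box's lid leans open by itself (beyond 1.8 rad), the narrow box's lid is shut (under 0.06 rad), both lids are still, and both boxes stand upright within 30 mm of where they were (value of joint wide_lid above 1.8 rad and value of joint narrow_lid below 0.06 rad and velocity of joint wide_lid between -0.05 and 0.05 rad/s and velocity of joint narrow_lid between -0.05 and 0.05 rad/s and distance of each of wide_box, narrow_box from where it was at the start of the episode below 0.03 m and angle between each of wide_box, narrow_box's own z axis and vertical below 0.05 rad); the robot touches nothing.
It fails at once if a box is lifted off the bench (more than 12 mm) (height (world z) of any of wide_box, narrow_box above 0.012 m).
It fails at once if a box is shoved more than 40 mm (distance of any of wide_box, narrow_box from where it was at the start of the episode above 0.04 m).
It fails at once if a lid is gripped or pushed with more than 20 N (contact force between the fingers and wide_box above 20 N or contact force between the fingers and narrow_box above 20 N).
It fails at once if a bystander is lifted or moved by more than 20 mm (distance of any of pepper_mill, timer, fork, spice_a, spice_b, peeler, spoon from where it was at the start of the episode above 0.02 m).
It also fails if it takes over 58 s, if anything falls off the work surface, if the arm or the gripper's body presses on something with over 40 N, if the wrist force passes 120 N, or if a joint passes its speed limit or range.

## Working session

There is one attempt and no reset: what is moved stays moved. The work goes in short steps, Python scripts to look and compute and a tool call to move; the robot and the scene stay as the last step left them, time stands still between calls to the robot, and variables do not carry over. Pictures are saved under pics/ and viewed, at most 10 in all, crops included, and the job is handed in when it is done.

Besides the shell and the picture viewer there is one more tool, called after "Emit:" by a JSON object that holds its "op" and its "data". play_rows: Moves the arm, as the interface text tells. Its arguments: {"type":"object","properties":{"steps":{"type":"array","items":{"type":"array","items":{"type":"array","items":{"type":"number"}}}},"gripper":{"type":"number"},"squeeze":{"type":"number"}},"required":["steps"]}

```bash
mkdir -p pics
python3 - <<'E'
from workcell import bot
import cv2,pickle
d={}
for n in("scene","side","wrist"):
    c=bot.camera(n);d[n]=c;cv2.imwrite(f"pics/{n}0.png",c["img"]);print(n,c["vfov"],c["cx"],c["cy"],c["xyz"],c["attitude"])
pickle.dump(d,open("cam0.pkl","wb"))
print(bot.get_obs())
E
```

```text
scene 55.77639029058903 320.3277939275529 199.45923823497256 [-0.17899489 -0.68924708  0.82194162] [-126.38628364   -1.18639412  -44.03952461]
side 54.20566594001367 316.8720355546678 201.3967264792638 [-0.06404272  1.15749428  0.82271719] [-119.60496645    1.39780955 -152.1833305 ]
wrist 65.70646984690485 316.76657910435347 194.0958420114334 [0.54985762 0.07606751 0.37378506] [1.62550975e+02 6.24219930e-02 1.76159708e-02]
{'time': 0.15, 'q': array([ 2.31367340e-04,  5.00411122e+00,  1.00455857e+01,  9.51013367e+01,
       -1.83634607e-03,  9.00008764e+01]), 'qd': array([-0.07750849,  0.01043947,  0.15554015,  0.00416789, -0.04155225,
        0.01311196]), 'joint_efforts': array([-3.04631758e-03, -5.20762289e+01,  4.65044117e+01,  1.38444663e-02,
       -2.16874664e-04, -1.82086734e-05]), 'ee_pos': array([ 5.49795008e-01, -7.56481279e-06,  2.10449852e-01]), 'tcp_rot': array([-1.79940138e+02,  1.83726077e-03,  8.99993568e+01]), 'wrist_force': array([ 1.08800816,  0.22015542, -0.02424011]), 'torque': array([ 0.00298539, -0.02980496, -0.01864265]), 'grasp_force': 0.0, 'opening': 0.08558023477085946}
```

View pics/scene0.png

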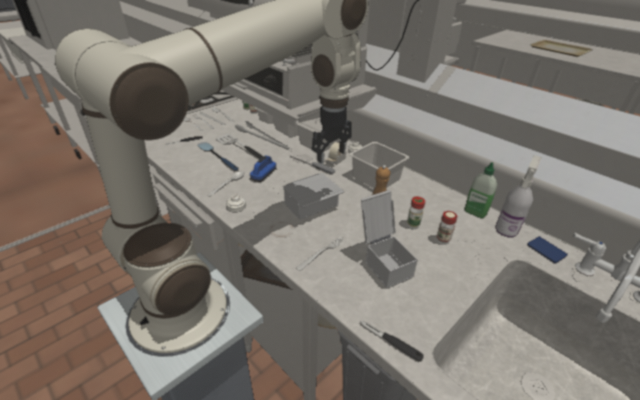

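View pics/side0.png

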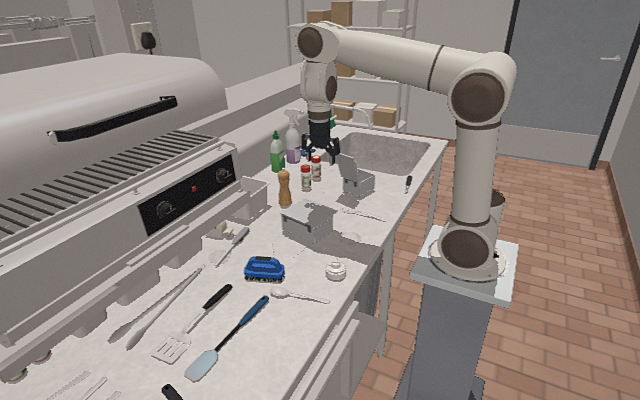

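View pics/wrist0.png

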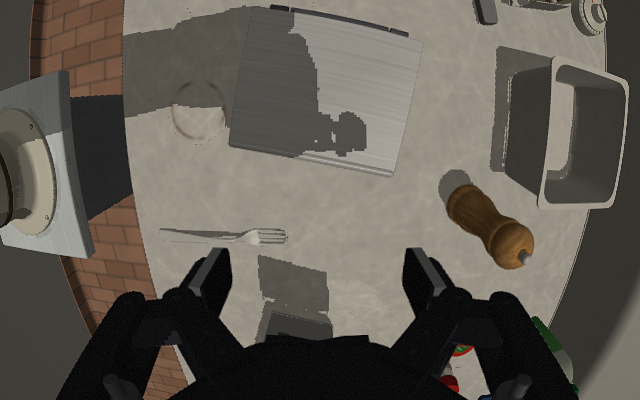

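The scene view shows the open narrow box at about (390,260), its lid leaning back at about (378,217), and the wide box shut at about (315,195). In the wrist view the wide lid has its lip ends near (230,146) and (393,177) and its hinge edge near (252,6) to (423,43). The fork is at about (225,237).

```bash
cat > h.py <<'E'
import numpy as np,pickle
from scipy.spatial.transform import Rotation as R
def ray(c,u,v,fish=False):
    f=200/np.tan(np.radians(c["vfov"]/2));x=np.array([u-c["cx"],v-c["cy"]])
    if fish:
        r=np.hypot(*x);a=r/f;d=np.array([*(x/r*np.sin(a)),np.cos(a)])
    else: d=np.array([*(x/f),1]);d/=np.linalg.norm(d)
    return R.from_euler("xyz",c["attitude"],degrees=True).apply(d)
def onz(c,u,v,z,fish=False):
    d=ray(c,u,v,fish);return c["xyz"]+d*(z-c["xyz"][2])/d[2]
def tri(obs):
    A=np.zeros((3,3));b=np.zeros(3);L=[]
    for c,u,v,f in obs:
        d=ray(c,u,v,f);P=np.eye(3)-np.outer(d,d);A+=P;b+=P@c["xyz"];L.append((P,c["xyz"]))
    X=np.linalg.solve(A,b);return X,[round(float(np.linalg.norm(P@(X-o)))*1e3,1) for P,o in L]
E
python3 - <<'E'
from h import *
import cv2
d=pickle.load(open("cam0.pkl","rb"));w=d["wrist"]
for p in[(230,146),(393,177),(252,6),(423,43)]:print(p,onz(w,*p,.082,True).round(3))
for p in[(257,255),(328,272),(260,332),(332,325)]:print(p,onz(w,*p,.08,True).round(3))
for p in[(160,232),(287,240)]:print(p,onz(w,*p,.01,True).round(3))
s=d["scene"]["img"][160:300,270:440];t=d["side"]["img"][140:260,250:420]
a=cv2.resize(s,None,fx=4.5,fy=4,interpolation=2)[:560]
cv2.imwrite("pics/s1.png",cv2.resize(s,None,fx=4,fy=4,interpolation=cv2.INTER_CUBIC));cv2.imwrite("pics/t1.png",cv2.resize(t,None,fx=4,fy=4,interpolation=cv2.INTER_CUBIC))
E
```

```text
(230, 146) [0.465 0.033 0.082]
(393, 177) [0.625 0.002 0.082]
(252, 6) [0.489 0.17  0.082]
(423, 43) [0.651 0.136 0.082]
(257, 255) [ 0.484 -0.086  0.08 ]
(328, 272) [ 0.562 -0.107  0.08 ]
(260, 332) [ 0.477 -0.2    0.08 ]
(332, 325) [ 0.568 -0.186  0.08 ]
(160, 232) [ 0.327 -0.095  0.01 ]
(287, 240) [ 0.511 -0.101  0.01 ]
```

View pics/s1.png

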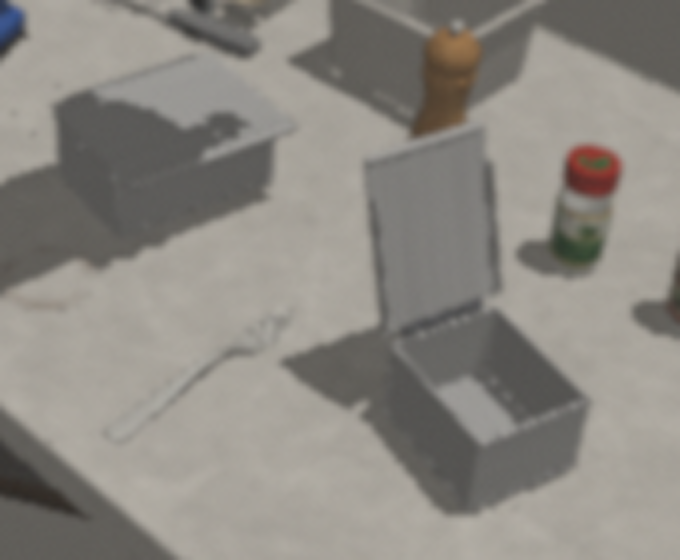

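View pics/t1.png

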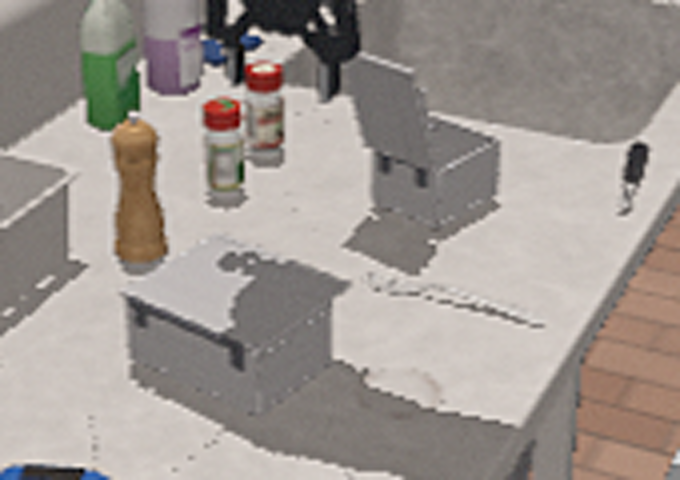

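The scene crop shows the narrow lid's top edge at (366,160) to (483,125) and its hinge end at (395,335) to (490,300). The front rim runs (480,440) to (587,402). The side crop shows the same top edge at (358,55) to (418,88).

Run:
```python
from h import *
d=pickle.load(open("cam0.pkl","rb"));w,s,t=d["wrist"],d["scene"],d["side"]
S=lambda x,y:(270+x/4,160+y/4); T=lambda x,y:(250+x/4,140+y/4)
pr=lambda n,o:print(n,*[np.round(q,3) for q in tri(o)])
pr("lidtop near",[(s,*S(366,160),0),(t,*T(418,88),0)])
pr("lidtop far",[(s,*S(483,125),0),(t,*T(358,55),0)])
pr("rim front far",[(s,*S(587,402),0),(t,*T(497,140),0)])
print("rim by z",onz(s,*S(480,440),.075),onz(s,*S(587,402),.075),"hinge",onz(s,*S(395,335),.077),onz(s,*S(490,300),.077))
pr("wide lip near",[(s,*S(120,178),0),(w,230,146,1)])
pr("wide lip far",[(s,*S(297,127),0),(w,393,177,1)])
pr("mill top",[(s,*S(457,25),0),(t,*T(134,118),0)])
pr("jar a",[(s,*S(594,158),0),(t,*T(222,105),0)])
```

```text
lidtop near [ 0.492 -0.171  0.194] [10. 10.]
lidtop far [ 0.574 -0.207  0.202] [10.8 10.8]
rim front far [ 0.49  -0.361  0.074] [34. 34.]
rim by z [ 0.45351061 -0.32534695  0.075     ] [ 0.53603856 -0.35407912  0.075     ] hinge [ 0.48853643 -0.22169763  0.077     ] [ 0.56954885 -0.24525292  0.077     ]
wide lip near [0.462 0.038 0.086] [5.6 5.6]
wide lip far [0.625 0.002 0.079] [0.7 0.7]
mill top [ 0.752 -0.058  0.152] [3. 3.]
jar a [ 0.739 -0.215  0.104] [2.8 2.8]
```

Emit:
{"op": "play_rows", "data": {"steps": [[[-0.03,0,0.01,0],[-0.03,0,0.01,0],[-0.03,0,0.01,0],[-0.03,0,0.01,0.105],[0,0,0,0.105]]], "gripper": 0}}

```text
time: 0.57
ee_pos: [0.5489, -0.1239, 0.1683]
tcp_rot: [-179.8, 0.1, 77.5]
wrist_force: [0.8, -0.4, 0.6]
opening: 0.0253
grasp_force: 0.0
```

Emit:
{"op": "play_rows", "data": {"steps": [[[0,0,0,0],[0,0,0,0],[0,0,0,0],[0,0,0,0],[0,0,0,0]]]}}

```text
time: 0.98
ee_pos: [0.5502, -0.1193, 0.1713]
tcp_rot: [180.0, -0.0, 78.1]
wrist_force: [-0.0, -0.4, -0.2]
opening: 0.0002
grasp_force: 0.0
```

Emit:
{"op": "play_rows", "data": {"steps": [[[-0.008,0,0,0],[-0.008,0,0,0],[-0.008,0,0,0],[-0.007,0,0,0],[-0.007,0,0,0]]]}}

```text
time: 1.4
ee_pos: [0.5418, -0.1582, 0.171]
tcp_rot: [180.0, 0.0, 77.9]
wrist_force: [-0.3, 0.1, -0.5]
opening: -0.0001
grasp_force: 0.0
```

Emit:
{"op": "play_rows", "data": {"steps": [[[-0.007,0,0,0],[-0.007,0,0,0],[-0.007,0,0,0],[-0.007,0,0,0],[-0.007,0,0,0]]]}}

```text
time: 1.82
ee_pos: [0.5346, -0.1921, 0.171]
tcp_rot: [180.0, -0.0, 78.0]
wrist_force: [0.0, 0.6, 0.4]
opening: 0.0002
grasp_force: 0.2
```

Emit:
{"op": "play_rows", "data": {"steps": [[[-0.007,0,0,0],[-0.007,0,0,0],[-0.007,0,0,0],[-0.007,0,0,0],[-0.007,0,0,0]]]}}

```text
time: 2.23
ee_pos: [0.5273, -0.2263, 0.171]
tcp_rot: [-180.0, 0.0, 78.0]
wrist_force: [-0.9, -0.1, -0.7]
opening: -0.0004
grasp_force: 0.1
```

Emit:
{"op": "play_rows", "data": {"steps": [[[-0.007,0,0,0],[-0.007,0,0,0],[-0.007,0,0,0],[-0.007,0,0,0],[-0.007,0,0,0]]]}}

```text
time: 2.65
ee_pos: [0.52, -0.2605, 0.171]
tcp_rot: [-180.0, -0.0, 78.0]
wrist_force: [-0.9, 0.4, 0.3]
opening: 0.0
grasp_force: 0.0
```

Emit:
{"op": "play_rows", "data": {"steps": [[[0.02,0,0,0],[0.03,0,0,0],[0.03,0,0,0],[0.03,0,0,0],[0.03,0,0,0]]]}}

```text
time: 3.07
ee_pos: [0.5495, -0.1221, 0.171]
tcp_rot: [180.0, 0.0, 77.9]
wrist_force: [0.3, 0.2, 0.7]
opening: -0.0001
grasp_force: 0.0
```

Run:
```python
from workcell import bot
import cv2,numpy as np
c=bot.camera("scene")["img"][160:300,270:440];t=bot.camera("wrist")["img"]
a=cv2.resize(c,None,fx=3,fy=3,interpolation=cv2.INTER_CUBIC)
b=cv2.resize(t,(288,180));b=cv2.copyMakeBorder(b,0,240,0,0,0)
cv2.imwrite("pics/c2.png",np.hstack([a,b]))
```

```text
(no output)
```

View pics/c2.png

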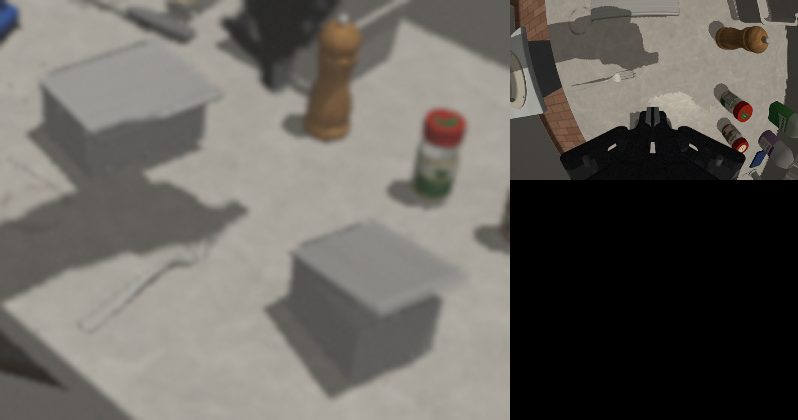

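The narrow box is now shut, with its lid level at about (380,265) in the left crop, and the wide box has not moved. Next I move the finger in front of the wide lip.

Emit:
{"op": "play_rows", "data": {"steps": [[[0.025,-0.01,0,0],[0.025,-0.01,0,0],[0.025,-0.01,0.03,0],[0.015,-0.004,0.035,0],[0,0,0.035,0]]]}}

```text
time: 3.58
ee_pos: [0.5353, -0.0261, 0.0707]
tcp_rot: [179.9, -0.0, 78.1]
wrist_force: [0.9, -0.4, -0.7]
opening: -0.0001
grasp_force: 0.0
```

Emit:
{"op": "play_rows", "data": {"steps": [[[0,0,0.021,0],[0.004,0,0,0],[0.004,0,0,0],[0.004,0,0,0],[0.003,0,0,0]]]}}

```text
time: 4.0
ee_pos: [0.5395, -0.0131, 0.0522]
tcp_rot: [179.8, -0.0, 77.9]
wrist_force: [-0.1, 0.7, -0.0]
opening: 0.0
grasp_force: 0.0
```

Run:
```python
from workcell import bot
import cv2
o=bot.get_obs();print(o["ee_pos"],o["wrist_force"])
c=bot.camera("wrist");cv2.imwrite("pics/w3.png",c["img"])
```

```text
[ 0.53946085 -0.01307334  0.05223616] [-0.14884195  0.71906557 -0.03312498]
```

View pics/w3.png

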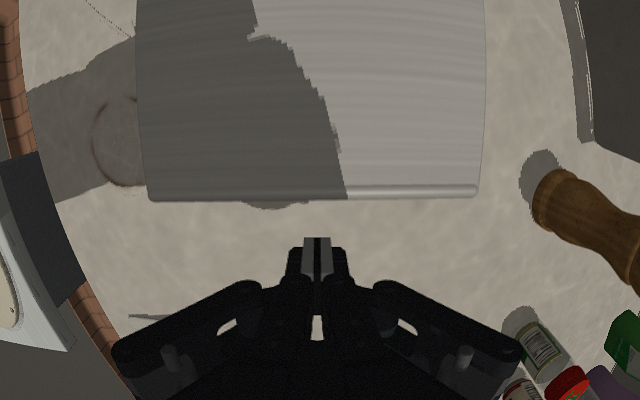

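The finger is centred and square to the lip, whose edge runs (150,200) to (478,192), with a small gap left. I creep forward, watching the force.

Emit:
{"op": "play_rows", "data": {"steps": [[[0.003,0,0,0],[0.003,0,0,0],[0.003,0,0,0],[0.002,0,0,0],[0.002,0,0,0]]]}}

```text
time: 4.47
ee_pos: [0.5408, -0.0002, 0.0501]
tcp_rot: [180.0, -0.0, 78.0]
wrist_force: [0.0, 0.0, -0.1]
opening: -0.0
grasp_force: 0.0
```

Emit:
{"op": "play_rows", "data": {"steps": [[[0.001,0,0,0],[0.001,0,0,0],[0.001,0,0,0],[0.001,0,0,0],[0.001,0,0,0]]]}}

```text
time: 4.88
ee_pos: [0.5417, 0.0045, 0.0499]
tcp_rot: [-180.0, 0.0, 78.0]
wrist_force: [-0.6, -0.2, -0.2]
opening: 0.0003
grasp_force: 0.0
```

Emit:
{"op": "play_rows", "data": {"steps": [[[0.001,0,0,0],[0.001,0,0,0],[0.001,0,0,0],[0.001,0,0,0],[0,0,0,0]]]}}

```text
time: 5.3
ee_pos: [0.5423, 0.0071, 0.05]
tcp_rot: [180.0, 0.2, 77.9]
wrist_force: [-2.3, -7.5, 1.3]
opening: -0.0002
grasp_force: 4.0
```

Emit:
{"op": "play_rows", "data": {"steps": [[[0.0001,0,-0.005,0],[0.0003,0,-0.005,0],[0.0005,0,-0.005,0],[0.0006,0,-0.005,0],[0.0008,0,-0.005,0]]]}}

```text
time: 5.72
ee_pos: [0.5428, 0.0097, 0.0751]
tcp_rot: [-180.0, 0.1, 77.9]
wrist_force: [-0.7, -4.6, -0.0]
opening: 0.0002
grasp_force: 2.3
```

Run:
```python
from workcell import bot
import cv2,numpy as np
a=bot.camera("scene")["img"][160:240,265:365];b=bot.camera("side")["img"][180:260,270:370]
f=lambda i:cv2.resize(i,None,fx=4,fy=4,interpolation=cv2.INTER_CUBIC)
cv2.imwrite("pics/c4.png",np.hstack([f(a),f(b)]))
```

```text
(no output)
```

View pics/c4.png

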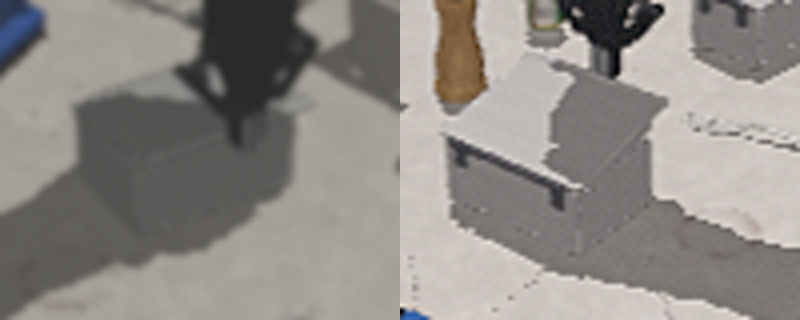

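The lid is lifting: in the right half its side edge now runs (580,190) to (665,100), steeper than before. I continue along the arc.

Emit:
{"op": "play_rows", "data": {"steps": [[[0.0016,0,-0.007,0],[0.0019,0,-0.007,0],[0.0023,0,-0.007,0],[0.0027,0,-0.007,0],[0.0032,0,-0.007,0]]]}}

```text
time: 6.23
ee_pos: [0.5452, 0.0214, 0.1102]
tcp_rot: [-180.0, 0.1, 77.9]
wrist_force: [-2.0, -4.5, 0.6]
opening: -0.0001
grasp_force: 2.5
```

Emit:
{"op": "play_rows", "data": {"steps": [[[0.0053,0,-0.01,0],[0.0065,0,-0.01,0],[0.0075,0,-0.01,0],[0.0082,0,-0.009,0],[0.009,0,-0.008,0]]]}}

```text
time: 6.65
ee_pos: [0.5533, 0.0586, 0.158]
tcp_rot: [180.0, -0.0, 78.0]
wrist_force: [-1.7, -0.5, -0.0]
opening: -0.0003
grasp_force: 0.8
```

Emit:
{"op": "play_rows", "data": {"steps": [[[0.0098,0,-0.006,0],[0.0103,0,-0.005,0],[0.0107,0,-0.004,0],[0.011,0,-0.003,0],[0.011,0,-0.002,0]]]}}

```text
time: 7.07
ee_pos: [0.5644, 0.1108, 0.1771]
tcp_rot: [-180.0, -0.0, 78.0]
wrist_force: [-0.1, -1.2, -0.2]
opening: -0.0003
grasp_force: 0.3
```

Emit:
{"op": "play_rows", "data": {"steps": [[[0.009,0,0,0],[0.009,0,0,0],[0.009,0,0,0],[0.008,0,0,0],[0.008,0,0,0]]]}}

```text
time: 7.48
ee_pos: [0.5731, 0.1523, 0.1767]
tcp_rot: [-180.0, 0.0, 78.0]
wrist_force: [0.6, -0.3, -0.5]
opening: -0.0001
grasp_force: 0.0
```

Emit:
{"op": "play_rows", "data": {"steps": [[[0.007,0,0,0],[0.006,0,0,0],[0.005,0,0,0],[0.004,0,0,0],[0,0,0,0]]]}}

```text
time: 7.9
ee_pos: [0.5778, 0.1736, 0.1769]
tcp_rot: [-180.0, -0.0, 78.0]
wrist_force: [0.1, -0.2, -0.1]
opening: 0.0002
grasp_force: 0.0
```

Emit:
{"op": "play_rows", "data": {"steps": [[[-0.02,0,0,0],[-0.03,0,-0.005,0],[-0.035,0,-0.02,0],[-0.035,0,-0.03,0],[-0.03,0,-0.03,0]]]}}

```text
time: 8.32
ee_pos: [0.546, 0.0283, 0.2588]
tcp_rot: [-179.9, 0.0, 78.0]
wrist_force: [1.8, 0.4, -0.1]
opening: -0.0002
grasp_force: 0.0
```

Emit:
{"op": "play_rows", "data": {"steps": [[[0,0,0,0],[0,0,0,0],[0,0,0,0],[0,0,0,0],[0,0,0,0]]]}}

```text
time: 8.73
ee_pos: [0.547, 0.0308, 0.2573]
tcp_rot: [-179.9, 0.0, 78.0]
wrist_force: [0.6, 0.6, -0.1]
opening: 0.0
grasp_force: 0.0
```

Run:
```python
from workcell import bot
import cv2,numpy as np
a=bot.camera("scene")["img"][130:290,260:440];b=bot.camera("side")["img"][130:290,250:420]
f=lambda i:cv2.resize(i,(400,356),interpolation=cv2.INTER_CUBIC)
cv2.imwrite("pics/c5.png",np.hstack([f(a),f(b)]))
```

```text
(no output)
```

View pics/c5.png

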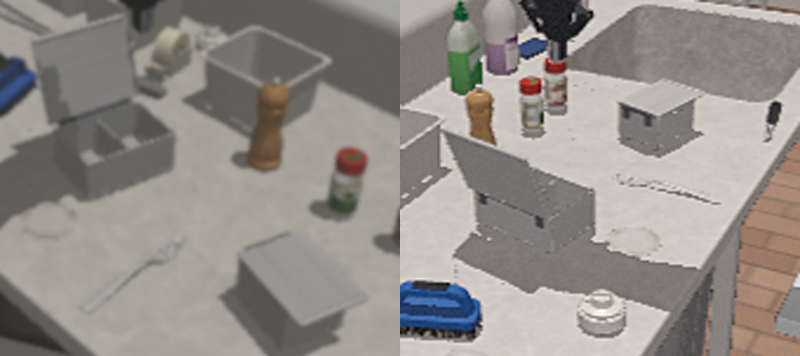

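The wide lid leans back open at about (85,70) in the left half, and the narrow box is shut at about (300,280). The robot is clear of both, and nothing else has moved.

```bash
python3 -c "
from workcell import bot
print(bot.job_done())"
```

```text
the job is handed in; nothing more can be done
None
```

I shut the narrow box's lid, then flipped the wide box's lid past upright so it leans open by itself; the last pictures confirmed this, and I handed the job in, though no verdict came back.

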